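# Make the press safe for a die change

## Robot

A 6-joint arm with a two-finger parallel gripper is mounted at the origin on a cart in front of the work surface, level with it; the furniture and walls round the work are solid. World frame = base frame: x ahead of the robot, y to its left, z up, the work surface at z = 0. Lengths are in m, angles in rad, forces in N, time in s.
With the tool pointing down it reaches from about 0.35 to 1 m from the base axis. Payload 7.1 kg.
Tool frame: the origin (TCP) lies midway between the tips of the shut fingers; the grasp point (between the pads) lies 19 mm behind it; z points along the fingers, y is the line along which they close (so a half turn about z gives the same grasp; the last joint's range is limited). The gripper opens to 85 mm and grips with 20 to 120 N. Pads are 22 mm wide; open, the fingers measure 114 mm over their backs; the gripper's body (76 mm by 85 mm) begins 54 mm behind the grasp point. The pads swing forward as they close: fully open they stand 13 mm farther back than shut.
Start: joints at [1.23, 0.423, 1.63, -0, 1.089, -0.019], TCP at [0.198, 0.593, 0.231] pointing down, gripper open.
Joint ranges: [-3, 3], [-0.9, 2.11], [0.09, 2.58], [-1.31, 4.45], [0.11, 2.69], [-2.54, 2.54]. Speed limits (rad/s): [2.39, 2.39, 3.01, 3.14, 3.14, 3.14].

## Interface

Orientations are given as a rotation vector (axis times angle).
In Python, from cell import state, read_camera, camera_model, hand_in gives the robot as it stands.
- The arm moves only by the tool play_rows, never from a script. Its argument "commands" is a list of rows, each an object of numbers: "claw": the finger opening in mm, from 0 to 85.4; "dx", "dy", "dz": the shift along the tool's x, y, z normalised to -1 to 1, where 1 is 0.05 m; "wx", "wy", "wz": the turn, a rotation vector about the tool's x, y, z normalised to -1 to 1, where 1 is 45 degrees. In form: [{"claw": .., "dx": .., "dy": .., "dz": .., "wx": .., "wy": .., "wz": ..}, ...]. A call has 1 to 20 rows; each row shifts and turns the commanded pose from where the row before left it, along the tool's axes as they then stand; what a row does not reach is not made up. A row lasts 1/10 s, in which the tool goes at most 50 mm and 8.59 degrees, less where a joint would pass 70% of its speed; a pose out of reach is approached as far as the arm can. A call with a number of a shift or a turn outside -1 to 1 is refused whole. A call with a gripper value outside its range is refused whole. The fingers move at their own pace and stop on an object; "grip_force" is the grip in N (left out, the last holds). Time passes only in rows, so rows that do not move let the fingers close. It gives the time, the measured TCP pose, the force, the opening and the grip force at its end, in the units of the state.
- state(): the state, without advancing time (a new reading comes with each control period).
- read_camera(name): name is "scene" or "top" or "wrist"; returns (picture, depth): 420x560x3 uint8, red, green, blue; 420x560 float32, m along the optical axis (not along the pixel's ray), 0 where there is no reading.
- camera_model(name): a dict with "intrinsics" (3x3 intrinsics, pixels), "eye" and "orientation" of the camera in the world; the wrist camera has in their place "tool_from_camera" (4x4, takes a point from camera to tool coordinates, whose origin is the TCP and whose axes are the flange's). Camera axes: x right, y up, looking along -z (the intrinsics and any distortion apply to the point x, -y, -z); pixel columns grow to the right and rows downward; lengths in m; the calibration is good to about 2 mm. The wrist camera is an equidistant fisheye: a pixel r from the principal point sees the ray r / f radians off the axis. A picture is of the moment at which its call begins: read the wrist's pose just before it. camera_model takes no time and is no camera call.
- hand_in(): hands the job in; it is judged then, once.
The state is a dict: "time_s": time; "joint_pos": joint angles; "dq": joint speeds; "effort": joint torques, N m; "tcp_pos": TCP position; "orientation": TCP orientation; "wrist_force": force on the tool from outside, world axes, zero at the start; "moment": the same for the moment, N m; "width": finger opening in m; "grip_force": force on a finger pad.
Only numpy, scipy, OpenCV 4.12 (cv2) and the standard library are available. Lean on these libraries where they do the work, as an engineer would, in place of code of your own. Each camera call takes 0.05 s, during which the arm holds its last target. There are 200 camera calls.

## Task

Make the bench press safe for a die change: on the control box press the stop button, the small round one next to the selector knob, fully in and let it spring back, then press the large mushroom button fully down so that it stays down, and last push down the raised end (with the round pad) of the rocker on the air valve until the rocker has tipped fully over. Do not press the other small round button, and leave the standing tubes and dies where they are; nothing is to be picked up.

Things in the scene. Friction and masses are not known exactly. Their poses are not given: they have to be found in the camera images.
- control_box: grey control box of the press, 130 x 203 x 93 mm over its buttons, fixed to the table at a yaw that varies. Origin under its middle on the table; z up, x away from the operator's side, y along its row of controls. Level top face 69 mm above the table. Controls stand in one row, at x = -18 mm: mushroom button at y = +65, small button to be left alone at y = +5, stop button at y = -38, selector knob (fixed, 17 mm proud of the face) at y = -78 mm.
- stop_top (a point): centre of the top of the stop button (round, 23 mm across, 7 mm proud of the face), the small button between the other small button and the selector knob; moves with the button, z up.
- control_box_stop (a joint): travel of the stop button straight down, m: 0 out, 0.003 fully in. Spring return; fully in takes about 4 N.
- start_top (a point): centre of the top of the other small round button (23 mm across, 7 mm proud), between the stop button and the mushroom. To be left alone.
- control_box_start (a joint): travel of that other small button, m: 0 out, 0.003 fully in. It must stay out.
- mushroom_top (a point): centre of the top of the mushroom button (40 mm across, top 24 mm above the face of the box); moves with the button, z up.
- control_box_estop (a joint): travel of the mushroom button straight down, m: 0 up, 0.005 fully down. No return spring: it stays where it is pushed; moving it takes about 3 N.
- air_valve: rocker air valve fixed to the table at a yaw that varies: dark flange 76 x 120 mm, aluminium block 56 x 96 mm up to 40 mm height, grey rocker on top between two 64 mm high cheeks, three black fittings on its +x side, small brass silencer at its -y end. Origin under its middle on the table, z up, y along the rocker.
- rocker_pad (a point): centre of the top of the round pad (24 mm across, 3 mm proud) on the raised end of the rocker, 29 mm from the pivot toward the valve's -y. The rocker is 34 mm wide, 88 mm long, 8 mm thick; its pivot is 56 mm above the table, parallel to the valve's x. The pad's top stands about 69 mm above the table at first and sinks about 11 mm.
- rocker (a joint): rocker angle, rad: 0 the pad's end is up by 0.2 rad, 0.4 tipped fully over with the pad's end down by 0.2 rad. No spring: stays where it is left; pushing at the pad takes about 2 to 4 N.
- tube_a: white capped tube, 45 mm across, 118 mm tall, standing loose about 0.11 m from the air valve's middle, off the side opposite to the fittings. Origin at the centre of its foot.
- tube_b: white capped tube, 45 mm across, 118 mm tall, standing loose 0.14 m from the control box's middle, past its mushroom end. Origin at the centre of its foot.
- die: small brass-coloured die, 22 mm across, 24 mm tall, standing loose on the table near the air valve's silencer end. Origin at the centre of its foot.
There are look-alikes about, which are no part of the job. What is shaped like the tube_b but green is not meant.

How it is judged:
On the way, in this order (a step that is already met when the one before it is completed fails the run):
1. the stop button is pressed in (value of joint control_box_stop above 0.002 m), for 0.1 s.
2. the stop button has sprung back (value of joint control_box_stop below 0.0008 m), for 0.1 s.
3. the mushroom button is fully down (value of joint control_box_estop above 0.0038 m), for 0.2 s.
4. the rocker has tipped over, its pad end down (value of joint rocker above 0.32 rad), for 0.2 s.
At the end, for the whole second after the job is handed in: the mushroom button is at least 3.8 of its 5 mm down, the rocker has turned at least 0.32 of its 0.4 rad, both small round buttons are out (within 0.8 mm), and the tubes and the die stand within 15 mm of where they were (value of joint control_box_estop above 0.0038 m and value of joint rocker above 0.32 rad and value of joint each of control_box_stop, control_box_start below 0.0008 m and distance of each of tube_a, tube_b, die from where it was at the start of the episode below 0.015 m and angle between each of tube_a, tube_b, die's own z axis and vertical below 0.15 rad and linear speed of each of tube_a, tube_b, die below 0.02 m/s); the robot touches nothing.
It fails at once if the other small round button is pressed (value of joint control_box_start above 0.0015 m).
It fails at once if the rocker is pushed over before the mushroom button is down (value of joint rocker above 0.2 rad and value of joint control_box_estop below 0.0038 m).
It fails at once if the tube beside the air valve is moved, lifted or knocked over (distance of tube_a from where it was at the start of the episode above 0.015 m or angle between tube_a's own z axis and vertical above 0.2 rad).
It fails at once if the tube beside the control box is moved, lifted or knocked over (distance of tube_b from where it was at the start of the episode above 0.015 m or angle between tube_b's own z axis and vertical above 0.2 rad).
It fails at once if the small die is moved, lifted or knocked over (distance of die from where it was at the start of the episode above 0.015 m or angle between die's own z axis and vertical above 0.2 rad).
It also fails if it takes over 45 s, if anything falls off the work surface, if the arm or the gripper's body presses on something with over 40 N, if the wrist force passes 120 N, or if a joint passes its speed limit or range.

## Working session

There is one attempt and no reset: what is moved stays moved. The work goes in short steps, Python scripts to look and compute and a tool call to move; the robot and the scene stay as the last step left them, time stands still between calls to the robot, and variables do not carry over. Pictures are saved under pics/ and viewed, at most 10 in all, crops included, and the job is handed in when it is done.

Besides the shell and the picture viewer there is one more tool, called after "Request:" by a JSON object that holds its "api" and its "payload", one argument or row to a line. play_rows: Moves the arm, as the interface text tells. Its arguments: {"type":"object","properties":{"commands":{"type":"array","items":{"type":"object","properties":{"claw":{"type":"number"},"dx":{"type":"number","minimum":-1,"maximum":1},"dy":{"type":"number","minimum":-1,"maximum":1},"dz":{"type":"number","minimum":-1,"maximum":1},"wx":{"type":"number","minimum":-1,"maximum":1},"wy":{"type":"number","minimum":-1,"maximum":1},"wz":{"type":"number","minimum":-1,"maximum":1}}}},"grip_force":{"type":"number"}},"required":["commands"]}

```bash
mkdir -p pics; cat > h.py <<'E'
import numpy as np,cv2
from scipy.spatial.transform import Rotation as R
from cell import state,read_camera,camera_model,hand_in
def cam(n):
    m=camera_model(n);K=np.array(m["intrinsics"]);o=np.array(m["orientation"])
    Rm=o if o.shape==(3,3) else R.from_rotvec(o).as_matrix()
    return K,np.array(m["eye"]),Rm
def cloud(n,d):
    K,e,Rm=cam(n);v,u=np.mgrid[:d.shape[0],:d.shape[1]]
    p=np.stack([(u-K[0,2])/K[0,0]*d,-(v-K[1,2])/K[1,1]*d,-d],-1)
    return p@Rm.T+e
E
python3 - <<'E'
from h import *
print({k:np.round(v,3) for k,v in state().items()})
for n in("scene","top"):
    m=camera_model(n);print({k:np.round(v,3).tolist() if not isinstance(v,str) else v for k,v in m.items()})
    p,d=read_camera(n);np.savez(f"{n}.npz",p=p,d=d);cv2.imwrite(f"pics/{n}.png",p[...,::-1])
E
```

```text
{'time_s': np.float64(0.0), 'joint_pos': array([ 1.23 ,  0.424,  1.631, -0.   ,  1.089, -0.019]), 'dq': array([-0.001, -0.002,  0.001, -0.   , -0.001, -0.   ]), 'effort': array([-1.0000e-03, -5.5738e+01, -2.8173e+01,  0.0000e+00,  7.0000e-03,
        0.0000e+00]), 'tcp_pos': array([0.197, 0.592, 0.231]), 'orientation': array([-5.030e-01, -3.101e+00,  2.000e-03]), 'wrist_force': array([-0.533,  0.188, -0.166]), 'moment': array([-0.011,  0.041, -0.042]), 'grip_force': np.float64(0.0), 'width': np.float64(0.085)}
{'intrinsics': [[453.317, 0.0, 280.321], [0.0, 453.317, 202.358], [0.0, 0.0, 1.0]], 'eye': [-0.006, -0.657, 0.657], 'orientation': [0.943, -0.297, -0.606]}
{'intrinsics': [[380.537, 0.0, 272.409], [0.0, 380.537, 213.787], [0.0, 0.0, 1.0]], 'eye': [0.337, -0.009, 0.94], 'orientation': [0.149, -0.121, -1.545]}
```

View pics/top.png

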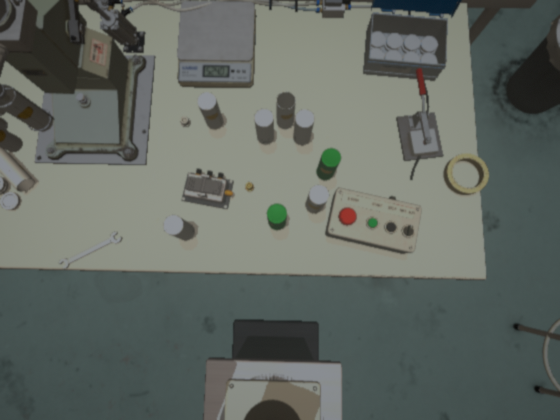

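View pics/scene.png

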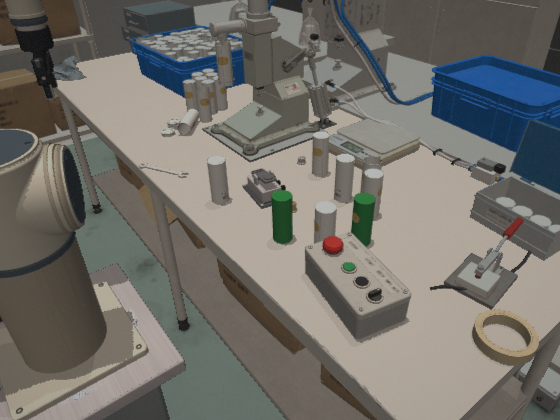

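The top view shows the control box at about (375,220). From left to right it has the red mushroom (347,216), a green button (372,223), a black button (391,228) and the black selector (408,231). The valve is at (207,188) with its fittings up-image, the silencer and die are to its right, tube_a is at (175,227), and tube_b is the white one at (318,198).

Two small buttons could be the stop: green (372,223) and black (391,228). The black one is next to the selector, so it fits the description. I'll confirm with a crop and measure.

```bash
python3 - <<'E'
from h import *
z=np.load("top.npz");p,d=z["p"],z["d"];P=cloud("top",d)
a=cv2.resize(p[180:260,315:435],None,fx=5,fy=5,interpolation=2);b=cv2.resize(p[150:230,160:270],None,fx=5,fy=5,interpolation=2)
cv2.imwrite("pics/crops.png",cv2.resize(np.hstack([a,b]),(800,280))[...,::-1]) if 0 else cv2.imwrite("pics/crops.png",np.vstack([cv2.resize(a,(450,300)),cv2.resize(b,(450,300))])[...,::-1])
K,e,Rm=cam("top")
def ray(u,v,h):
    r=Rm@np.array([(u-K[0,2])/K[0,0],-(v-K[1,2])/K[1,1],-1]);return e+r*(h-e[2])/r[2]
hsv=cv2.cvtColor(p,cv2.COLOR_RGB2HSV)
H,S,V=[hsv[...,i].astype(int) for i in range(3)]
box=np.zeros(H.shape,bool);box[185:255,325:425]=1
def c(m,h,n):
    v,u=np.nonzero(m);print(n,len(u),u.mean().round(1),v.mean().round(1),ray(u.mean(),v.mean(),h).round(4),np.median(P[m],0).round(4))
c(box&((H<8)|(H>172))&(S>130),.093,"mush")
g=box.copy();g[:,:362]=0;g[:210]=0;c(g&(H>45)&(H<90)&(S>90),.076,"start")
k=box.copy();k[:,:384]=0;k[:,400:]=0;k[:220]=0;k[236:]=0;c(k&(V<80),.076,"stop")
k=box.copy();k[:,401:]=k[:,401:];k[:,:401]=0;k[:224]=0;k[239:,]=0;k[:,416:]=0;c(k&(V<80),.08,"knob")
m=box&(abs(P[...,2]-.069)<.006)
v,u=np.nonzero(m);r=cv2.minAreaRect(P[m][:,:2].astype(np.float32));print("boxrect",r)
q=np.zeros(H.shape,bool);q[165:215,175:245]=1
for lo,hi in((.03,.048),(.05,.075)):
    m=q&(P[...,2]>lo)&(P[...,2]<hi);print(lo,m.sum(),cv2.minAreaRect(P[m][:,:2].astype(np.float32)))
for n,(u0,v0) in dict(ta=(175,222),tb=(318,193)).items():
    w=np.zeros(H.shape,bool);w[v0-20:v0+20,u0-18:u0+18]=1;m=w&(P[...,2]>.108);print(n,m.sum(),cv2.minEnclosingCircle(P[m][:,:2].astype(np.float32)))
print("die",ray(250,186,.024), "silencer", ray(229,194,.03))
print(np.round(P[178:206:3,184:234:4,2]*1000).astype(int))
E
```

```text
mush 209 347.2 215.8 [ 0.4837 -0.1608  0.093 ] [ 0.4835 -0.1607  0.0921]
start 59 372.1 222.4 [ 0.4723 -0.2206  0.076 ] [ 0.4728 -0.2207  0.076 ]
stop 65 390.6 226.8 [ 0.463  -0.2623  0.076 ] [ 0.4627 -0.2625  0.0757]
knob 63 408.0 230.6 [ 0.4546 -0.3     0.08  ] [ 0.4543 -0.2993  0.0804]
boxrect ((0.4817527234554291, -0.22804003953933716), (0.2033919394016266, 0.11328644305467606), 77.85023498535156)
0.03 367 ((0.5653864145278931, 0.1663551926612854), (0.11235242336988449, 0.07373769581317902), 80.67903137207031)
0.05 552 ((0.5575119256973267, 0.17569203674793243), (0.05292342230677605, 0.08883148431777954), 4.757684707641602)
ta 343 ((0.39959874749183655, 0.11789584159851074), 0.14183737337589264)
tb 330 ((0.4416513442993164, -0.05782517045736313), 0.1150340661406517)
die [0.56549907 0.06609724 0.024     ] silencer [0.54282785 0.11654333 0.03      ]
[[-3 54 57 57 61 61 46 39 39 32  0  0  1]
 [-3 51 54 57 60 62 63 64 66 68 43  5  9]
 [ 2 58 56 56 60 61 62 64 68 68 43  5  6]
 [ 4 56 57 60 58 60 65 68 70 64 42  6  6]
 [ 6 40 54 57 62 63 61 69 66 59 36 28  3]
 [40 40 39 39 66 63 43 59 63 42 31 32 25]
 [ 6 24 33 40 42 50 42 42 42 43 19  6 -3]
 [ 8  6  6  7 12 22 36 39 38 40 11  6 -3]
 [ 0  2  7  6  6  7  4  8 12 25 10  8  0]
 [-1  1  3  3  1  2  4  5  7  8  9  7  2]]
```

View pics/crops.png

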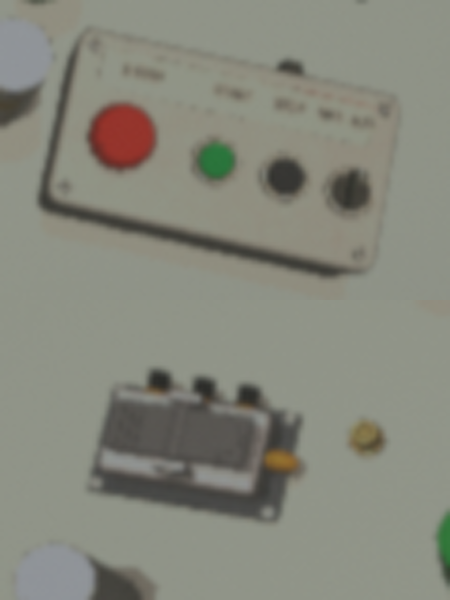

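The crop confirms it. The black round button beside the selector knob is the stop, at about (0.463,-0.262), and the green one is start. On the valve the fittings point up-image and the silencer end is on the right. I'll move over the valve and look at it with the wrist camera.

Request:
{"api": "play_rows", "payload": {
  "commands": [
    {"claw": 0,"dx": -0.3,"dy": -0.22},
    {"claw": 0,"dx": -0.6,"dy": -0.43},
    {"claw": 0,"dx": -0.6,"dy": -0.43},
    {"claw": 0,"dx": -0.6,"dy": -0.43},
    {"claw": 0,"dx": -0.6,"dy": -0.43},
    {"claw": 0,"dx": -0.6,"dy": -0.43},
    {"claw": 0,"dx": -0.6,"dy": -0.43},
    {"claw": 0,"dx": -0.6,"dy": -0.43},
    {"claw": 0,"dx": -0.6,"dy": -0.43},
    {"claw": 0,"dx": -0.6,"dy": -0.43},
    {"claw": 0,"dx": -0.6,"dy": -0.43},
    {"claw": 0,"dx": -0.6,"dy": -0.43},
    {"claw": 0,"dx": -0.6,"dy": -0.43},
    {"claw": 0,"dx": -0.6,"dy": -0.43},
    {"claw": 0,"dx": -0.3,"dy": -0.3},
    {"claw": 0},
    {"claw": 0},
    {"claw": 0}
  ],
  "grip_force": 40
}}

```text
invalid input at $.commands[0]: expected keys claw, dx, dy, dz, wx, wy, wz
```

```bash
python3 - <<'E'
from h import *
s=state();print(s["tcp_pos"],s["orientation"],s["width"])
m=camera_model("wrist");print(m)
p,d=read_camera("wrist");np.savez("w1.npz",p=p,d=d,t=s["tcp_pos"],o=s["orientation"]);cv2.imwrite("pics/w1.png",p[...,::-1])
E
```

```text
[0.19749206 0.59245475 0.23061614] [-5.03250481e-01 -3.10078628e+00  2.11100377e-03] 0.08525354036737609
{'intrinsics': array([[325.1922621 ,   0.        , 282.799363  ],
       [  0.        , 325.1922621 , 210.23365014],
       [  0.        ,   0.        ,   1.        ]]), 'tool_from_camera': array([[ 4.64290348e-04,  9.52533363e-01,  3.04433862e-01,
         7.79035109e-02],
       [ 9.99999886e-01, -4.07525789e-04, -2.49999733e-04,
         4.16156402e-04],
       [-1.14068437e-04,  3.04433943e-01, -9.52533444e-01,
        -1.43864790e-01],
       [ 0.00000000e+00,  0.00000000e+00,  0.00000000e+00,
         1.00000000e+00]])}
```

View pics/w1.png

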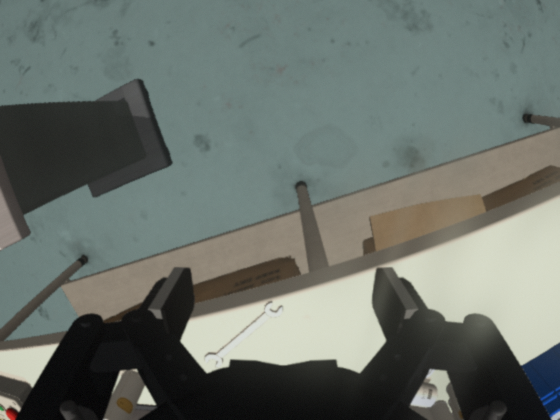

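The move was refused because every row needs all its keys. The picture shows only the start view: floor, table edge and wrench.

Request:
{"api": "play_rows", "payload": {
  "commands": [
    {"claw": 0,"dx": -0.3,"dy": -0.22,"dz": 0,"wx": 0,"wy": 0,"wz": 0},
    {"claw": 0,"dx": -0.6,"dy": -0.43,"dz": 0,"wx": 0,"wy": 0,"wz": 0},
    {"claw": 0,"dx": -0.6,"dy": -0.43,"dz": 0,"wx": 0,"wy": 0,"wz": 0},
    {"claw": 0,"dx": -0.6,"dy": -0.43,"dz": 0,"wx": 0,"wy": 0,"wz": 0},
    {"claw": 0,"dx": -0.6,"dy": -0.43,"dz": 0,"wx": 0,"wy": 0,"wz": 0},
    {"claw": 0,"dx": -0.6,"dy": -0.43,"dz": 0,"wx": 0,"wy": 0,"wz": 0},
    {"claw": 0,"dx": -0.6,"dy": -0.43,"dz": 0,"wx": 0,"wy": 0,"wz": 0},
    {"claw": 0,"dx": -0.6,"dy": -0.43,"dz": 0,"wx": 0,"wy": 0,"wz": 0},
    {"claw": 0,"dx": -0.6,"dy": -0.43,"dz": 0,"wx": 0,"wy": 0,"wz": 0},
    {"claw": 0,"dx": -0.6,"dy": -0.43,"dz": 0,"wx": 0,"wy": 0,"wz": 0},
    {"claw": 0,"dx": -0.6,"dy": -0.43,"dz": 0,"wx": 0,"wy": 0,"wz": 0},
    {"claw": 0,"dx": -0.6,"dy": -0.43,"dz": 0,"wx": 0,"wy": 0,"wz": 0},
    {"claw": 0,"dx": -0.6,"dy": -0.43,"dz": 0,"wx": 0,"wy": 0,"wz": 0},
    {"claw": 0,"dx": -0.6,"dy": -0.43,"dz": 0,"wx": 0,"wy": 0,"wz": 0},
    {"claw": 0,"dx": -0.3,"dy": -0.3,"dz": 0,"wx": 0,"wy": 0,"wz": 0},
    {"claw": 0,"dx": 0,"dy": 0,"dz": 0,"wx": 0,"wy": 0,"wz": 0},
    {"claw": 0,"dx": 0,"dy": 0,"dz": 0,"wx": 0,"wy": 0,"wz": 0}
  ],
  "grip_force": 40
}}

```text
time_s: 1.85
tcp_pos: [0.499, 0.1694, 0.2311]
orientation: [-0.506, -3.1, 0.0]
wrist_force: [-1.3, 0.3, 0.3]
width: -0.0
grip_force: 0.0
```

```bash
python3 - <<'E'
from h import *
s=state();print(s["tcp_pos"],s["orientation"],s["width"],s["wrist_force"])
p,d=read_camera("wrist");np.savez("w2.npz",p=p,d=d,t=s["tcp_pos"],o=s["orientation"]);cv2.imwrite("pics/w2.png",p[...,::-1])
E
```

```text
[0.4990312  0.16941401 0.23114948] [-5.05873770e-01 -3.09994255e+00  2.59340884e-04] -1.683843972792116e-05 [-1.28285569  0.33050925  0.34116309]
```

View pics/w2.png

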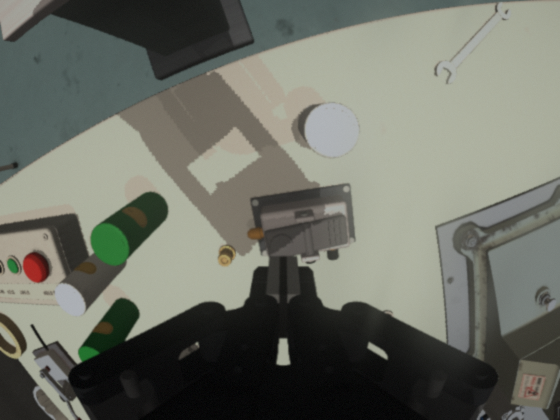

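The wrist view shows the valve at (303,225), with its silencer and die on the left at (256,234) and (227,255), and tube_a at (330,130). The pad itself is partly hidden by the fingers. I'll fit the valve pose from the wrist and top depth.

```bash
cat >> h.py <<'E'
def wcloud(d,t,o):
    m=camera_model("wrist");K=m["intrinsics"];T=m["tool_from_camera"]
    v,u=np.mgrid[:d.shape[0],:d.shape[1]];x=u-K[0,2];y=v-K[1,2];r=np.hypot(x,y)+1e-9;th=r/K[0,0]
    p=np.stack([x/r*np.tan(th)*d,-y/r*np.tan(th)*d,-d],-1)
    return (p@T[:3,:3].T+T[:3,3])@R.from_rotvec(o).as_matrix().T+t
E
python3 - <<'E'
from h import *
def rect(P,m,n):
    r=cv2.minAreaRect(P[m][:,:2].astype(np.float32));print(n,m.sum(),np.round(r[0],4),np.round(r[1],4),round(r[2],2),"medz",np.median(P[m][:,2]).round(4))
w=np.load("w2.npz");P=wcloud(w["d"],w["t"],w["o"]);m=np.zeros(P.shape[:2],bool);m[170:270,235:365]=1
m&=(w["d"]>.15)
Z=P[...,2];X=P[...,0];Y=P[...,1]
near=m&(np.hypot(X-.555,Y-.17)<.09)
rect(P,near&(Z>.003)&(Z<.05),"flange")
k=cv2.morphologyEx((near&(Z>.034)&(Z<.046)).astype(np.uint8),cv2.MORPH_OPEN,np.ones((3,3)))>0;rect(P,k,"block")
rect(P,near&(Z>.05)&(Z<.08),"top")
t=np.load("top.npz");Q=cloud("top",t["d"]);q=np.zeros(Q.shape[:2],bool);q[160:220,170:250]=1
rect(Q,q&(Q[...,2]>.004)&(Q[...,2]<.05)&(np.hypot(Q[...,0]-.555,Q[...,1]-.17)<.075),"flange top")
rect(Q,q&(Q[...,2]>.05),"top top")
# tubes
for n,M,b in(("ta w",P,(.47,.2)),("ta t",Q,(.47,.2)),("tb t",Q,(.5,-.1))):
    k=(abs(M[...,2]-.118)<.006)&(np.hypot(M[...,0]-b[0],M[...,1]-b[1])<.09);print(n,k.sum(),np.median(M[k],0))
E
python3 - <<'E'
import cv2,numpy as np
p=np.load("w2.npz")["p"][165:275,215:375];cv2.imwrite("pics/w2c.png",cv2.resize(p,None,fx=5,fy=5,interpolation=2)[...,::-1])
E
```

```text
flange 3805 [0.5569 0.1708] [0.1556 0.1284] 68.86 medz 0.0238
block 1237 [0.5564 0.1768] [0.0958 0.0549] 79.93 medz 0.041
top 2734 [0.5574 0.177 ] [0.0871 0.0549] 80.7 medz 0.0623
flange top 900 [0.5609 0.171 ] [0.1327 0.1329] 88.56 medz 0.0271
top top 630 [0.4704 0.0968] [0.312  0.1367] 62.29 medz 0.0619
ta w 2447 [0.45179234 0.22591135 0.11895453]
ta t 331 [0.45277272 0.22386687 0.11789739]
tb t 390 [ 0.52240753 -0.0902938   0.11790321]
```

View pics/w2c.png

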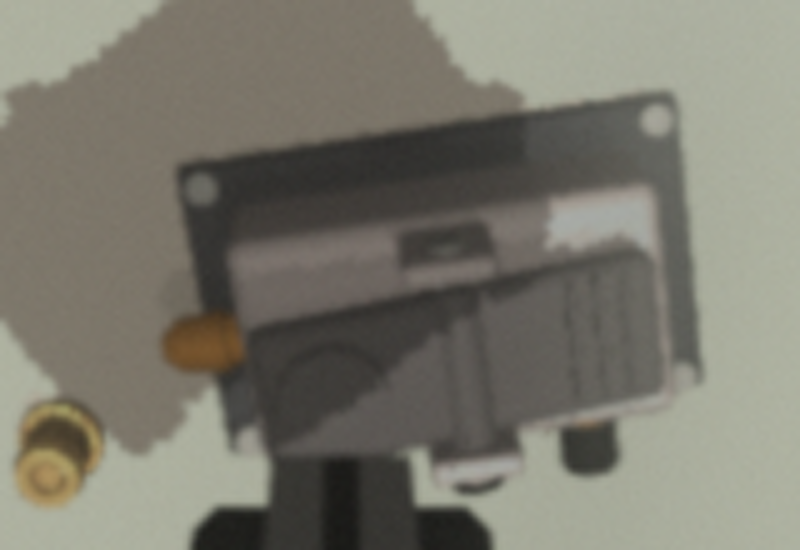

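The valve yaw is about -9.8° with its middle at (0.557,0.177), so the pad is at about (0.552,0.148). The crop's pad circle at (330,385) agrees with that. Next I'll move over the stop button.

Request:
{"api": "play_rows", "payload": {
  "commands": [
    {"claw": 0,"dx": -0.09,"dy": -0.35,"dz": 0,"wx": 0,"wy": 0,"wz": 0},
    {"claw": 0,"dx": -0.172,"dy": -0.7,"dz": 0,"wx": 0,"wy": 0,"wz": 0},
    {"claw": 0,"dx": -0.172,"dy": -0.7,"dz": 0,"wx": 0,"wy": 0,"wz": 0},
    {"claw": 0,"dx": -0.172,"dy": -0.7,"dz": 0,"wx": 0,"wy": 0,"wz": 0},
    {"claw": 0,"dx": -0.172,"dy": -0.7,"dz": 0,"wx": 0,"wy": 0,"wz": 0},
    {"claw": 0,"dx": -0.172,"dy": -0.7,"dz": 0,"wx": 0,"wy": 0,"wz": 0},
    {"claw": 0,"dx": -0.172,"dy": -0.7,"dz": 0,"wx": 0,"wy": 0,"wz": 0},
    {"claw": 0,"dx": -0.172,"dy": -0.7,"dz": 0,"wx": 0,"wy": 0,"wz": 0},
    {"claw": 0,"dx": -0.172,"dy": -0.7,"dz": 0,"wx": 0,"wy": 0,"wz": 0},
    {"claw": 0,"dx": -0.172,"dy": -0.7,"dz": 0,"wx": 0,"wy": 0,"wz": 0},
    {"claw": 0,"dx": -0.172,"dy": -0.7,"dz": 0,"wx": 0,"wy": 0,"wz": 0},
    {"claw": 0,"dx": -0.172,"dy": -0.7,"dz": 0,"wx": 0,"wy": 0,"wz": 0},
    {"claw": 0,"dx": -0.09,"dy": -0.35,"dz": 0,"wx": 0,"wy": 0,"wz": 0},
    {"claw": 0,"dx": 0,"dy": 0,"dz": 0.6,"wx": 0,"wy": 0,"wz": 0},
    {"claw": 0,"dx": 0,"dy": 0,"dz": 0.6,"wx": 0,"wy": 0,"wz": 0},
    {"claw": 0,"dx": 0,"dy": 0,"dz": 0.6,"wx": 0,"wy": 0,"wz": 0},
    {"claw": 0,"dx": 0,"dy": 0,"dz": 0.5,"wx": 0,"wy": 0,"wz": 0},
    {"claw": 0,"dx": 0,"dy": 0,"dz": 0,"wx": 0,"wy": 0,"wz": 0},
    {"claw": 0,"dx": 0,"dy": 0,"dz": 0,"wx": 0,"wy": 0,"wz": 0}
  ]
}}

```text
time_s: 3.8
tcp_pos: [0.4651, -0.2601, 0.1166]
orientation: [-0.501, -3.101, -0.001]
wrist_force: [-0.0, 0.1, 0.1]
width: -0.0001
grip_force: 0.0
```

```bash
python3 - <<'E'
from h import *
s=state();print(s["tcp_pos"],s["orientation"],s["wrist_force"])
p,d=read_camera("wrist");np.savez("w3.npz",p=p,d=d,t=s["tcp_pos"],o=s["orientation"]);cv2.imwrite("pics/w3.png",p[...,::-1])
P=wcloud(d,s["tcp_pos"],s["orientation"])
for c in((.463,-.2625),(.4725,-.2206),(.4837,-.1608)):
    k=np.hypot(P[...,0]-c[0],P[...,1]-c[1])<.008;v,u=np.nonzero(k);print(c,len(u),u.mean(),v.mean(),np.median(P[k][:,2]))
E
```

```text
[ 0.46511493 -0.26014522  0.11655027] [-5.01157534e-01 -3.10058464e+00 -5.15586690e-04] [-0.000141    0.05656939  0.13749711]
(0.463, -0.2625) 1261 277.80095162569387 286.97065820777163 0.15438291587358693
(0.4725, -0.2206) 4497 410.5814987769624 358.21681120747166 0.1944656787110613
(0.4837, -0.1608) 428 448.07943925233644 227.34345794392524 0.09371491775811339
```

View pics/w3.png

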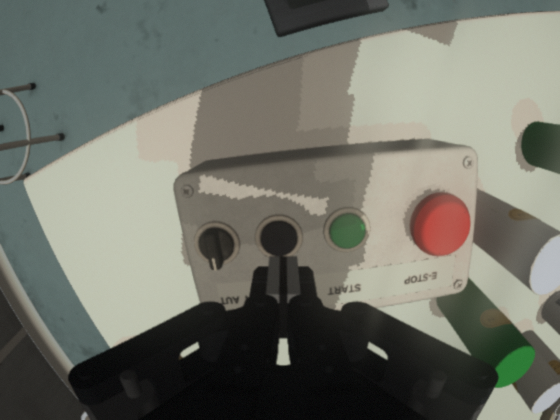

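The wrist view agrees: black stop at (279,237) directly ahead of the closed tips, green start at (347,230), mushroom at (440,224). I'll make a small lateral correction and approach.

Request:
{"api": "play_rows", "payload": {
  "commands": [
    {"claw": 0,"dx": 0.024,"dy": -0.06,"dz": 0.3,"wx": 0,"wy": 0,"wz": 0},
    {"claw": 0,"dx": 0,"dy": 0,"dz": 0.3,"wx": 0,"wy": 0,"wz": 0},
    {"claw": 0,"dx": 0,"dy": 0,"dz": 0.14,"wx": 0,"wy": 0,"wz": 0},
    {"claw": 0,"dx": 0,"dy": 0,"dz": 0.04,"wx": 0,"wy": 0,"wz": 0},
    {"claw": 0,"dx": 0,"dy": 0,"dz": 0.02,"wx": 0,"wy": 0,"wz": 0},
    {"claw": 0,"dx": 0,"dy": 0,"dz": 0,"wx": 0,"wy": 0,"wz": 0},
    {"claw": 0,"dx": 0,"dy": 0,"dz": 0,"wx": 0,"wy": 0,"wz": 0}
  ]
}}

```text
time_s: 4.55
tcp_pos: [0.4632, -0.2636, 0.0769]
orientation: [0.503, 3.1, -0.001]
wrist_force: [0.6, 0.2, -0.1]
width: 0.0001
grip_force: 0.0
```

Request:
{"api": "play_rows", "payload": {
  "commands": [
    {"claw": 0,"dx": 0,"dy": 0,"dz": 0.02,"wx": 0,"wy": 0,"wz": 0},
    {"claw": 0,"dx": 0,"dy": 0,"dz": 0.02,"wx": 0,"wy": 0,"wz": 0},
    {"claw": 0,"dx": 0,"dy": 0,"dz": 0.02,"wx": 0,"wy": 0,"wz": 0},
    {"claw": 0,"dx": 0,"dy": 0,"dz": 0,"wx": 0,"wy": 0,"wz": 0}
  ]
}}

```text
time_s: 4.95
tcp_pos: [0.4632, -0.2636, 0.0735]
orientation: [0.503, 3.1, -0.0]
wrist_force: [0.1, 0.5, 2.8]
width: 0.0001
grip_force: 1.4
```

Request:
{"api": "play_rows", "payload": {
  "commands": [
    {"claw": 0,"dx": 0,"dy": 0,"dz": 0.02,"wx": 0,"wy": 0,"wz": 0},
    {"claw": 0,"dx": 0,"dy": 0,"dz": 0.01,"wx": 0,"wy": 0,"wz": 0},
    {"claw": 0,"dx": 0,"dy": 0,"dz": 0,"wx": 0,"wy": 0,"wz": 0},
    {"claw": 0,"dx": 0,"dy": 0,"dz": 0,"wx": 0,"wy": 0,"wz": 0}
  ]
}}

```text
time_s: 5.35
tcp_pos: [0.4632, -0.2636, 0.0729]
orientation: [0.503, 3.1, -0.001]
wrist_force: [-2.7, 1.1, 14.5]
width: -0.0
grip_force: 7.2
```

The force jumped to 14.5 N, so the stop is fully in. I'll lift, wait, and go over the mushroom.

Request:
{"api": "play_rows", "payload": {
  "commands": [
    {"claw": 0,"dx": 0,"dy": 0,"dz": -0.2,"wx": 0,"wy": 0,"wz": 0},
    {"claw": 0,"dx": 0,"dy": 0,"dz": -0.5,"wx": 0,"wy": 0,"wz": 0},
    {"claw": 0,"dx": 0,"dy": 0,"dz": -0.3,"wx": 0,"wy": 0,"wz": 0},
    {"claw": 0,"dx": 0,"dy": 0,"dz": 0,"wx": 0,"wy": 0,"wz": 0},
    {"claw": 0,"dx": 0.066,"dy": 0.52,"dz": 0,"wx": 0,"wy": 0,"wz": 0},
    {"claw": 0,"dx": 0.066,"dy": 0.52,"dz": 0,"wx": 0,"wy": 0,"wz": 0},
    {"claw": 0,"dx": 0.066,"dy": 0.52,"dz": 0,"wx": 0,"wy": 0,"wz": 0},
    {"claw": 0,"dx": 0.066,"dy": 0.52,"dz": 0,"wx": 0,"wy": 0,"wz": 0},
    {"claw": 0,"dx": 0,"dy": 0,"dz": 0,"wx": 0,"wy": 0,"wz": 0},
    {"claw": 0,"dx": 0,"dy": 0,"dz": 0.3,"wx": 0,"wy": 0,"wz": 0},
    {"claw": 0,"dx": 0,"dy": 0,"dz": 0.2,"wx": 0,"wy": 0,"wz": 0},
    {"claw": 0,"dx": 0,"dy": 0,"dz": 0,"wx": 0,"wy": 0,"wz": 0},
    {"claw": 0,"dx": 0,"dy": 0,"dz": 0,"wx": 0,"wy": 0,"wz": 0}
  ]
}}

```text
time_s: 6.65
tcp_pos: [0.4827, -0.1609, 0.0963]
orientation: [-0.504, -3.1, -0.0]
wrist_force: [0.3, -0.8, -0.1]
width: 0.0001
grip_force: 0.0
```

Request:
{"api": "play_rows", "payload": {
  "commands": [
    {"claw": 0,"dx": 0,"dy": 0,"dz": 0.04,"wx": 0,"wy": 0,"wz": 0},
    {"claw": 0,"dx": 0,"dy": 0,"dz": 0.02,"wx": 0,"wy": 0,"wz": 0},
    {"claw": 0,"dx": 0,"dy": 0,"dz": 0.02,"wx": 0,"wy": 0,"wz": 0},
    {"claw": 0,"dx": 0,"dy": 0,"dz": 0.02,"wx": 0,"wy": 0,"wz": 0},
    {"claw": 0,"dx": 0,"dy": 0,"dz": 0.02,"wx": 0,"wy": 0,"wz": 0},
    {"claw": 0,"dx": 0,"dy": 0,"dz": 0.02,"wx": 0,"wy": 0,"wz": 0},
    {"claw": 0,"dx": 0,"dy": 0,"dz": 0.02,"wx": 0,"wy": 0,"wz": 0},
    {"claw": 0,"dx": 0,"dy": 0,"dz": 0,"wx": 0,"wy": 0,"wz": 0},
    {"claw": 0,"dx": 0,"dy": 0,"dz": 0,"wx": 0,"wy": 0,"wz": 0}
  ]
}}

```text
time_s: 7.55
tcp_pos: [0.4833, -0.1607, 0.0888]
orientation: [0.503, 3.101, -0.0]
wrist_force: [0.5, -0.3, 0.7]
width: -0.0001
grip_force: 0.7
```

Request:
{"api": "play_rows", "payload": {
  "commands": [
    {"claw": 0,"dx": 0,"dy": 0,"dz": 0.02,"wx": 0,"wy": 0,"wz": 0},
    {"claw": 0,"dx": 0,"dy": 0,"dz": 0.01,"wx": 0,"wy": 0,"wz": 0},
    {"claw": 0,"dx": 0,"dy": 0,"dz": 0,"wx": 0,"wy": 0,"wz": 0},
    {"claw": 0,"dx": 0,"dy": 0,"dz": 0,"wx": 0,"wy": 0,"wz": 0},
    {"claw": 0,"dx": 0,"dy": 0,"dz": 0,"wx": 0,"wy": 0,"wz": 0}
  ]
}}

```text
time_s: 8.05
tcp_pos: [0.4834, -0.1607, 0.0875]
orientation: [0.503, 3.101, -0.0]
wrist_force: [-1.1, -0.5, 5.9]
width: -0.0001
grip_force: 2.6
```

Request:
{"api": "play_rows", "payload": {
  "commands": [
    {"claw": 0,"dx": 0,"dy": 0,"dz": 0.02,"wx": 0,"wy": 0,"wz": 0},
    {"claw": 0,"dx": 0,"dy": 0,"dz": 0,"wx": 0,"wy": 0,"wz": 0},
    {"claw": 0,"dx": 0,"dy": 0,"dz": 0,"wx": 0,"wy": 0,"wz": 0}
  ]
}}

```text
time_s: 8.35
tcp_pos: [0.4834, -0.1607, 0.0873]
orientation: [0.503, 3.1, -0.0]
wrist_force: [-2.6, -1.0, 14.7]
width: 0.0002
grip_force: 7.7
```

The mushroom is at its end stop (14.7 N with no more travel). Now up and over to the rocker pad, turning about 9° to line up with the valve.

Request:
{"api": "play_rows", "payload": {
  "commands": [
    {"claw": 0,"dx": 0,"dy": 0,"dz": -0.4,"wx": 0,"wy": 0,"wz": 0},
    {"claw": 0,"dx": 0,"dy": 0,"dz": -0.6,"wx": 0,"wy": 0,"wz": 0},
    {"claw": 0,"dx": 0,"dy": 0,"dz": -0.6,"wx": 0,"wy": 0,"wz": 0},
    {"claw": 0,"dx": 0,"dy": 0,"dz": -0.6,"wx": 0,"wy": 0,"wz": 0},
    {"claw": 0,"dx": 0.04,"dy": 0.3,"dz": 0,"wx": 0,"wy": 0,"wz": 0},
    {"claw": 0,"dx": 0.065,"dy": 0.6,"dz": 0,"wx": 0,"wy": 0,"wz": 0},
    {"claw": 0,"dx": 0.065,"dy": 0.6,"dz": 0,"wx": 0,"wy": 0,"wz": 0},
    {"claw": 0,"dx": 0.065,"dy": 0.6,"dz": 0,"wx": 0,"wy": 0,"wz": 0},
    {"claw": 0,"dx": 0.065,"dy": 0.6,"dz": 0,"wx": 0,"wy": 0,"wz": 0},
    {"claw": 0,"dx": 0.065,"dy": 0.6,"dz": 0,"wx": 0,"wy": 0,"wz": 0},
    {"claw": 0,"dx": 0.065,"dy": 0.6,"dz": 0,"wx": 0,"wy": 0,"wz": 0},
    {"claw": 0,"dx": 0.065,"dy": 0.6,"dz": 0,"wx": 0,"wy": 0,"wz": 0},
    {"claw": 0,"dx": 0.065,"dy": 0.6,"dz": 0,"wx": 0,"wy": 0,"wz": 0},
    {"claw": 0,"dx": 0.065,"dy": 0.6,"dz": 0,"wx": 0,"wy": 0,"wz": 0},
    {"claw": 0,"dx": 0.065,"dy": 0.6,"dz": 0,"wx": 0,"wy": 0,"wz": 0},
    {"claw": 0,"dx": 0,"dy": 0,"dz": 0,"wx": 0,"wy": 0,"wz": -0.1},
    {"claw": 0,"dx": 0,"dy": 0,"dz": 0,"wx": 0,"wy": 0,"wz": -0.1},
    {"claw": 0,"dx": 0,"dy": 0,"dz": 0,"wx": 0,"wy": 0,"wz": 0},
    {"claw": 0,"dx": 0,"dy": 0,"dz": 0,"wx": 0,"wy": 0,"wz": 0}
  ]
}}

```text
time_s: 10.25
tcp_pos: [0.5494, 0.1493, 0.1954]
orientation: [-0.261, -3.129, 0.001]
wrist_force: [0.3, 0.7, 0.4]
width: -0.0001
grip_force: 0.0
```

```bash
python3 - <<'E'
from h import *
s=state();M=R.from_rotvec(s["orientation"]).as_matrix();print(s["tcp_pos"],M.round(3))
print("tool move mm",((np.array([.552,.148,.069])-s["tcp_pos"])@M*1000).round(1))
p,d=read_camera("top");P=cloud("top",d)
k=(np.hypot(P[...,0]-.4837,P[...,1]+.1608)<.012);print("mush z",np.median(P[k][:,2]))
k=(np.hypot(P[...,0]-.463,P[...,1]+.2625)<.007);print("stop z",np.median(P[k][:,2]))
E
```

```text
[0.54939298 0.14934104 0.19543783] [[-0.986  0.166 -0.002]
 [ 0.166  0.986 -0.   ]
 [ 0.001 -0.    -1.   ]]
tool move mm [ -3.   -0.8 126.4]
mush z 0.0875944258727604
stop z 0.07575925178340703
```

The top depth confirms the mushroom is down (87.6 mm, from about 92.1) and the stop is back out (75.8 mm). I'll descend onto the pad.

Request:
{"api": "play_rows", "payload": {
  "commands": [
    {"claw": 0,"dx": -0.06,"dy": -0.02,"dz": 0.4,"wx": 0,"wy": 0,"wz": 0},
    {"claw": 0,"dx": 0,"dy": 0,"dz": 0.6,"wx": 0,"wy": 0,"wz": 0},
    {"claw": 0,"dx": 0,"dy": 0,"dz": 0.6,"wx": 0,"wy": 0,"wz": 0},
    {"claw": 0,"dx": 0,"dy": 0,"dz": 0.4,"wx": 0,"wy": 0,"wz": 0},
    {"claw": 0,"dx": 0,"dy": 0,"dz": 0.3,"wx": 0,"wy": 0,"wz": 0},
    {"claw": 0,"dx": 0,"dy": 0,"dz": 0.1,"wx": 0,"wy": 0,"wz": 0},
    {"claw": 0,"dx": 0,"dy": 0,"dz": 0,"wx": 0,"wy": 0,"wz": 0},
    {"claw": 0,"dx": 0,"dy": 0,"dz": 0,"wx": 0,"wy": 0,"wz": 0}
  ]
}}

```text
time_s: 11.1
tcp_pos: [0.5536, 0.1478, 0.0771]
orientation: [0.259, 3.13, 0.001]
wrist_force: [-0.2, 0.2, -0.6]
width: 0.0001
grip_force: 0.0
```

Request:
{"api": "play_rows", "payload": {
  "commands": [
    {"claw": 0,"dx": 0,"dy": 0,"dz": 0.04,"wx": 0,"wy": 0,"wz": 0},
    {"claw": 0,"dx": 0,"dy": 0,"dz": 0.04,"wx": 0,"wy": 0,"wz": 0},
    {"claw": 0,"dx": 0,"dy": 0,"dz": 0.04,"wx": 0,"wy": 0,"wz": 0},
    {"claw": 0,"dx": 0,"dy": 0,"dz": 0.04,"wx": 0,"wy": 0,"wz": 0},
    {"claw": 0,"dx": 0,"dy": 0,"dz": 0.02,"wx": 0,"wy": 0,"wz": 0},
    {"claw": 0,"dx": 0,"dy": 0,"dz": 0,"wx": 0,"wy": 0,"wz": 0}
  ]
}}

```text
time_s: 11.7
tcp_pos: [0.5529, 0.1476, 0.0673]
orientation: [0.258, 3.131, -0.0]
wrist_force: [0.0, -0.5, -0.0]
width: -0.0
grip_force: 0.2
```

Request:
{"api": "play_rows", "payload": {
  "commands": [
    {"claw": 0,"dx": 0,"dy": 0,"dz": 0.04,"wx": 0,"wy": 0,"wz": 0},
    {"claw": 0,"dx": 0,"dy": 0,"dz": 0.04,"wx": 0,"wy": 0,"wz": 0},
    {"claw": 0,"dx": 0,"dy": 0,"dz": 0.04,"wx": 0,"wy": 0,"wz": 0},
    {"claw": 0,"dx": 0,"dy": 0,"dz": 0.02,"wx": 0,"wy": 0,"wz": 0},
    {"claw": 0,"dx": 0,"dy": 0,"dz": 0.02,"wx": 0,"wy": 0,"wz": 0},
    {"claw": 0,"dx": 0,"dy": 0,"dz": 0,"wx": 0,"wy": 0,"wz": 0}
  ]
}}

```text
time_s: 12.3
tcp_pos: [0.5528, 0.1476, 0.0591]
orientation: [-0.259, -3.131, 0.0]
wrist_force: [0.1, -2.0, 1.9]
width: -0.0
grip_force: 1.1
```

Request:
{"api": "play_rows", "payload": {
  "commands": [
    {"claw": 0,"dx": 0,"dy": 0,"dz": 0.02,"wx": 0,"wy": 0,"wz": 0},
    {"claw": 0,"dx": 0,"dy": 0,"dz": 0,"wx": 0,"wy": 0,"wz": 0},
    {"claw": 0,"dx": 0,"dy": 0,"dz": 0,"wx": 0,"wy": 0,"wz": 0}
  ]
}}

```text
time_s: 12.6
tcp_pos: [0.5529, 0.1477, 0.0583]
orientation: [-0.258, -3.131, 0.0]
wrist_force: [-0.3, -3.9, 3.1]
width: -0.0001
grip_force: 1.7
```

Request:
{"api": "play_rows", "payload": {
  "commands": [
    {"claw": 0,"dx": 0,"dy": 0,"dz": 0.02,"wx": 0,"wy": 0,"wz": 0},
    {"claw": 0,"dx": 0,"dy": 0,"dz": 0.02,"wx": 0,"wy": 0,"wz": 0},
    {"claw": 0,"dx": 0,"dy": 0,"dz": 0,"wx": 0,"wy": 0,"wz": 0},
    {"claw": 0,"dx": 0,"dy": 0,"dz": 0,"wx": 0,"wy": 0,"wz": 0}
  ]
}}

```text
time_s: 13.0
tcp_pos: [0.553, 0.1477, 0.0576]
orientation: [0.258, 3.131, 0.0]
wrist_force: [-4.9, -4.7, 16.4]
width: 0.0002
grip_force: 8.9
```

The rocker is at its stop (16 N). I'll lift clear and check with the wrist and top cameras.

Request:
{"api": "play_rows", "payload": {
  "commands": [
    {"claw": 0,"dx": 0,"dy": 0,"dz": 0,"wx": 0,"wy": 0,"wz": 0},
    {"claw": 0,"dx": 0,"dy": 0,"dz": -0.3,"wx": 0,"wy": 0,"wz": 0},
    {"claw": 0,"dx": 0,"dy": 0,"dz": -0.7,"wx": 0,"wy": 0,"wz": 0},
    {"claw": 0,"dx": 0,"dy": 0,"dz": -0.8,"wx": 0,"wy": 0,"wz": 0},
    {"claw": 0,"dx": 0,"dy": 0,"dz": -0.8,"wx": 0,"wy": 0,"wz": 0},
    {"claw": 0,"dx": 0,"dy": 0,"dz": -0.4,"wx": 0,"wy": 0,"wz": 0},
    {"claw": 0,"dx": 0,"dy": 0,"dz": 0,"wx": 0,"wy": 0,"wz": 0},
    {"claw": 0,"dx": 0,"dy": 0,"dz": 0,"wx": 0,"wy": 0,"wz": 0}
  ]
}}

```text
time_s: 13.8
tcp_pos: [0.5528, 0.148, 0.2065]
orientation: [0.258, 3.13, 0.001]
wrist_force: [-0.9, 0.2, -0.2]
width: 0.0
grip_force: 0.0
```

```bash
python3 - <<'E'
from h import *
s=state();print(s["tcp_pos"])
p,d=read_camera("wrist");P=wcloud(d,s["tcp_pos"],s["orientation"]);W=np.load("w2.npz");B=wcloud(W["d"],W["t"],W["o"])
y=np.array([.1685,.9857]);c=np.array([.557,.177]);x=np.array([y[1],-y[0]])
for n,M in(("before",B),("after",P)):
    l=M[...,:2]-c;a,b=l@x,l@y;k=(abs(a)<.014)&(abs(b)<.042)&(M[...,2]>.045)&(M[...,2]<.08)&(abs(b)>.008)
    print(n,k.sum(),"slope rad",np.arctan(np.polyfit(b[k],M[k][:,2],1)[0]))
q,e=read_camera("top");Q=cloud("top",e)
for n,C,h,r in(("mush",(.4837,-.1608),0,.012),("stop",(.463,-.2625),0,.007),("start",(.4725,-.2206),0,.007)):
    k=np.hypot(Q[...,0]-C[0],Q[...,1]-C[1])<r;print(n,np.median(Q[k][:,2]))
for b in((.4528,.2239),(.5224,-.0903)):
    k=(abs(Q[...,2]-.118)<.006)&(np.hypot(Q[...,0]-b[0],Q[...,1]-b[1])<.05);print(k.sum(),np.median(Q[k],0))
E
```

```text
[0.55275334 0.148008   0.20649364]
before 1572 slope rad -0.17746943654657676
after 2162 slope rad 0.1772242823793572
mush 0.08751891689780494
stop 0.07569438752557722
start 0.0751756968821744
0 [nan nan nan]
318 [ 0.52666142 -0.09300921  0.1178186 ]
  return _methods._mean(a, axis=axis, dtype=dtype,
  ret = um.true_divide(
```

The rocker slope went from -0.177 to +0.177 rad, so it has fully tipped. The top view of tube_a is blocked by the arm, so I'll check it with the wrist camera and hand in if it's fine.

```bash
python3 - <<'E'
from h import *
s=state();p,d=read_camera("wrist");P=wcloud(d,s["tcp_pos"],s["orientation"])
k=(abs(P[...,2]-.118)<.006)&(np.hypot(P[...,0]-.452,P[...,1]-.225)<.05);m=np.median(P[k],0);print(k.sum(),m)
if k.sum()>500 and np.hypot(m[0]-.452,m[1]-.225)<.008: print(hand_in())
E
```

```text
2903 [0.45251127 0.22524981 0.1188736 ]
the job is handed in; nothing more can be done
None
```

I pressed the stop button and it sprang back, pushed the mushroom down where it stayed, tipped the rocker fully over with the tubes still in place (the die wasn't re-measured), and handed the job in; no verdict was returned.

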